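# Unclip and flip open the toolbox

## Task

Open the black toolbox so that its lid stays open by itself: press the orange spring clip on its front down and outward with a fingertip until it snaps clear of the lid, then push the lid up by its front lip and flip it right over backwards past its balance point, so that it rests open on its stop. Only push with the fingers: the toolbox stays put on the bench, neither lifted nor shoved, and the other things on the bench stay where they are.

Things in the scene. Friction and masses are not known exactly. Their poses are not given: they have to be found in the camera images.
- toolbox: Black plastic toolbox, loose, heavy (3 to 5 kg). Body 150 mm deep (its x), 310 long (its y), 98 high; with shut lid 126 mm high, 136 at the orange carry handle folded flat and fixed on the lid. Origin: centre of the underside, z up. The front faces its -x: to the robot's right, within 25 degrees. Body's front wall at x = -75 mm, shut lid's front face at -80 mm; the lid hinges along y at the back.
- clip (a joint): Orange spring clip, 46 mm wide, mid-front: 0 = shut, hooked over a bead on the lid (lid locked, 1 mm play) and snapped in behind two nubs; grows as its top swings outward (toolbox -x) and down about a pivot along y; stop 2.1 rad. Pressing its tab down takes 3 to 5 N until it snaps free at about 0.15 rad; then a weak spring swings it right down to its stop, where it stays.
- clip_tab (a point): Place to press: middle of the upper face of the clip's thumb tab; moves with the clip. Shut: 107 mm above the bench, toolbox x = -112 mm; the tab is 46 mm wide along y, sticks out from x = -95 to -127 mm, slopes down outward by 15 degrees, 5 mm thick, free air below. The clip's hook stands 10 mm higher right behind it (x from -80 to -95 mm).
- clip_pivot (a point): Axis of the clip on the toolbox body (toolbox x = -82 mm, 76 mm above the bench), axis along toolbox y; with the clip shut, clip_tab lies 30 mm in front of it and 31 mm above it.
- lid (a joint): The lid: 0 = shut, grows as its front rises and it swings up and back about the hinge; stop at 1.95 rad (leaning back, held by gravity). Weighs 0.25 to 0.45 kg, hinge nearly free. It balances at about 1.35 rad: below that it falls shut, above that it falls open. Hollow shell 157 mm deep, 26 mm high skirts, open underneath.
- lid_hinge (a point): Middle of the lid's hinge axis (along toolbox y): toolbox x = +77 mm, 99 mm above the bench.
- lip_left (a point): Middle of the underside of the left (toolbox +y) finger lip; moves with the lid. The lips are grey ledges on the lid's lower front edge, 6 mm thick, 40 to 145 mm either side of the middle, sticking out 18 mm; free air below down to the bench, the body's front wall 14 mm behind this point. Shut: 99 mm above the bench, toolbox x = -89 mm, 166 mm from the hinge axis.
- lip_right (a point): The same for the right finger lip (toolbox -y side).
- tin: Stainless steel tin with twist cap, 86 mm diameter, 122 mm high; origin under its centre. Leave alone.
- mallet: Wooden mallet lying flat: head 62 x 125 x 64 mm centred 100 mm along its +x, handle 25 mm thick reaching to 190 mm along its -x; origin on the bench. Leave alone.
- tile_offcut: Grey ceramic tile offcut, 120 x 90 x 9 mm with a notched corner, lying flat; origin under its middle. Leave alone.
- scraper: Yellow plastic scraper lying flat, from 118 mm along its -x (handle, 30 mm wide, 18 mm high) to 98 mm along its +x (blade, 90 mm wide). Leave alone.
- screw_jar: Amber jar with green cap, 72 mm diameter, 95 mm high; origin under its centre. Leave alone.
- sanding_block: Cork sanding block, 115 x 66 x 40 mm; origin under its centre. Leave alone.
- tape_measure: Black tape measure standing on edge, 72 x 36 x 66 mm; origin under its centre. Leave alone.

How it is judged:
By the outcome, as a careful person would: the job done as asked, in the order asked, and still so for the second after the job is handed in, with the robot touching nothing.
It also fails if it takes over 48 s, if anything falls off the work surface, if the arm or the gripper's body presses on something with over 40 N, if the wrist force passes 120 N, or if a joint passes its speed limit or range.

## Robot

A 6-joint arm with a two-finger parallel gripper is mounted at the origin on the work surface. World frame = base frame: x ahead of the robot, y to its left, z up, the work surface at z = 0. Lengths are in m, angles in rad, forces in N, time in s.
With the tool pointing down it reaches from about 0.35 to 0.85 m from the base axis. Payload 8.1 kg.
Tool frame: the origin (TCP) lies between the finger pads; the fingertips stand 11 mm ahead of it and the grasp point (between the pads) lies 8 mm behind it (robot.tips_ahead is the distance from the TCP to the fingertips, in m); z points along the fingers, y is the line along which they close (so a half turn about z gives the same grasp; the last joint's range is limited). The gripper opens to 93 mm and grips with 3 to 60 N. Pads are 15 mm wide; open, the fingers measure 128 mm over their backs; the gripper's body (75 mm by 188 mm) begins 65 mm behind the grasp point.
Start: joints at [1.064, 0.13, 1.488, -0, 1.523, -0.085], TCP at [0.246, 0.547, 0.23] pointing down, gripper open.
Joint ranges: [-2.96, 2.96], [-0.89, 2.26], [0.02, 2.5], [-1.34, 4.48], [0, 2.73], [-2.66, 2.66]. Speed limits (rad/s): [2.39, 2.39, 2.79, 3.14, 3.14, 3.14].

## Interface

Orientations are given as a rotation vector (axis times angle).
In Python, from plant import robot gives the robot as it stands. The module is installed in compiled form; this text tells all that it offers.
- The arm moves only by the tool move_arm, never from a script. Its argument "deltas" is one flat list of numbers, 7 for each row, row after row: the shift along the tool's x, y, z in m, then the turn, a rotation vector about the tool's x, y, z in rad, then the opening, from 0 (shut) to 1 (fully open). A call has 1 to 12 rows; each row is the pose to reach, as a shift and turn from the pose commanded when the call began, along the tool's axes at that moment; what a row does not reach only later rows make up. A row lasts 1/8 s, in which the tool goes at most 62.5 mm and 10.7 degrees, less where a joint would pass 70% of its speed; a pose out of reach is approached as far as the arm can. A call with a gripper value outside its range is refused whole. The fingers move at their own pace and stop on an object; "squeeze" is the grip in N (left out, the last holds). Time passes only in rows, so rows that repeat a pose let the fingers close. It gives the time, the measured TCP pose, the force, the opening and the grip force at its end, in the units of the state.
- robot.read_state(): the state, without advancing time (a new reading comes with each control period).
- robot.read_camera(name): name is "scene" or "top" or "wrist"; returns (picture, depth): 384x512x3 uint8, red, green, blue; 384x512 float32, m along the optical axis (not along the pixel's ray), 0 where there is no reading.
- robot.camera_model(name): a dict with "K" (3x3 intrinsics, pixels), "R" (3x3) and "t" (3): a world point X has camera coordinates R X + t; the wrist camera has in their place "tool_from_camera" (4x4, takes a point from camera to tool coordinates, whose origin is the TCP and whose axes are the flange's). Camera axes: x right, y down, z forward; pixel columns grow to the right and rows downward; lengths in m; the calibration is good to about 2 mm. The wrist camera is an equidistant fisheye: a pixel r from the principal point sees the ray r / f radians off the axis. A picture is of the moment at which its call begins: read the wrist's pose just before it. camera_model takes no time and is no camera call.
- robot.close_job(): hands the job in; it is judged then, once.
Trained networks look in the newest picture that a camera, given by its name, has taken for a name from the list of things; names that differ only in an ending like _2 or _b are one class to them, and where a whole thing is asked for, a point or a joint stands for the part that bears it (a point fixed in the world has none). Each returns a list of dicts, best first, with "confidence" (0 to 1); they miss things now and then, are a little off and sometimes report something else, mostly with a low value. They report only what shows in the picture. A call takes as long as a camera call.
- robot.recognise(camera, label): "uv" ([column, row] in pixels, amid what is visible of it).
The state is a dict: "t": time; "q": joint angles; "dq": joint speeds; "joint_torque": joint torques, N m; "tool_pos": TCP position; "orientation": TCP orientation; "force": force on the tool from outside, world axes, zero at the start; "wrist_torque": the same for the moment, N m; "opening": finger opening in m; "gripper_force": force on a finger pad.
Only numpy, scipy, OpenCV 4.12 (cv2) and the standard library are available. Lean on these libraries where they do the work, as an engineer would, in place of code of your own. Each camera call takes 0.05 s, during which the arm holds its last target. There are 200 camera calls.

## Working session

There is one attempt and no reset: what is moved stays moved. The work goes in short steps, Python scripts to look and compute and a tool call to move; the robot and the scene stay as the last step left them, time stands still between calls to the robot, and variables do not carry over. Pictures are saved under pics/ and viewed, at most 10 in all, crops included, and the job is handed in when it is done.

Besides the shell and the picture viewer there is one more tool, called after "Call:" as a command line: name --argument value ..., lists and objects as JSON in quotes. move_arm: Moves the arm, as the interface text tells. Its arguments: {"type":"object","properties":{"deltas":{"type":"array","items":{"type":"number"}},"squeeze":{"type":"number"}},"required":["deltas"]}

```bash
mkdir -p pics; cat > h.py <<'E'
import numpy as np,cv2
from scipy.spatial.transform import Rotation as Ro
from plant import robot
def cloud(n):
    p,d=robot.read_camera(n);m=robot.camera_model(n);K=m["K"];R=np.array(m["R"]);t=np.array(m["t"])
    v,u=np.mgrid[:384,:512];K=np.array(K)
    c=np.stack([(u-K[0,2])/K[0,0]*d,(v-K[1,2])/K[1,1]*d,d],-1)
    return p,d,(c-t)@R
def save(n,p): cv2.imwrite("pics/"+n,p[...,::-1])
E
python3 - <<'E'
from h import *
ps=[]
for n in("top","scene"):
    p,d,X=cloud(n);ps.append(p);np.save(n+".npy",X)
    for l in("toolbox","clip","clip_tab","lip_left","lip_right","lid_hinge","tin","mallet","tile_offcut","scraper","screw_jar","sanding_block","tape_measure"):
        for r in robot.recognise(n,l)[:1]:
            u,v=np.round(r["uv"]).astype(int);print(n,l,u,v,round(r["confidence"],2),X[v,u].round(3))
save("a.png",cv2.resize(np.vstack(ps),(450,600*9//9)) if 0 else ps[0]);save("b.png",ps[1])
s=robot.read_state();print(s["t"],s["tool_pos"],s["orientation"],Ro.from_rotvec(s["orientation"]).as_matrix().round(3))
E
```

```text
top toolbox 236 175 0.87 [0.572 0.069 0.136]
top clip 263 178 0.65 [ 0.565 -0.027  0.109]
top clip_tab 261 178 0.67 [ 0.566 -0.02   0.104]
top lip_left 238 171 0.89 [0.587 0.063 0.131]
top lip_right 236 171 0.97 [0.587 0.07  0.132]
top lid_hinge 238 174 0.8 [0.577 0.063 0.127]
top tin 161 186 0.86 [0.534 0.337 0.125]
top mallet 389 213 0.97 [ 0.44  -0.496  0.062]
top tile_offcut 176 260 0.73 [0.269 0.302 0.009]
top scraper 331 243 0.85 [ 0.33  -0.288  0.008]
top screw_jar 116 235 0.55 [0.362 0.499 0.096]
top sanding_block 356 153 0.86 [ 0.674 -0.388  0.039]
top tape_measure 178 264 0.67 [0.254 0.293 0.012]
scene toolbox 290 202 0.82 [0.616 0.041 0.13 ]
scene clip 264 216 0.53 [ 0.579 -0.039  0.105]
scene clip_tab 265 215 0.52 [ 0.579 -0.035  0.106]
scene lip_left 292 198 0.75 [0.612 0.055 0.133]
scene lip_right 296 197 0.75 [0.619 0.066 0.132]
scene lid_hinge 292 204 0.78 [0.624 0.041 0.127]
scene tin 329 143 0.64 [0.56  0.331 0.11 ]
scene mallet 118 302 0.82 [ 0.427 -0.505  0.041]
scene tile_offcut 264 128 0.76 [0.289 0.308 0.01 ]
scene scraper 152 242 0.91 [ 0.335 -0.304  0.005]
scene screw_jar 316 102 0.63 [0.389 0.495 0.075]
scene sanding_block 203 336 0.75 [ 0.678 -0.412  0.04 ]
scene tape_measure 373 166 0.69 [0.715 0.391 0.057]
1.4 [0.24562246 0.54741006 0.22961814] [-6.57691326e-01 -3.07195756e+00  4.26223884e-05] [[-0.912  0.409 -0.   ]
 [ 0.409  0.912 -0.   ]
 [ 0.    -0.    -1.   ]]
```

View pics/a.png

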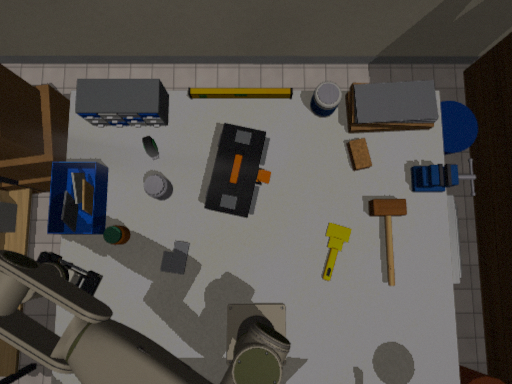

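View pics/b.png

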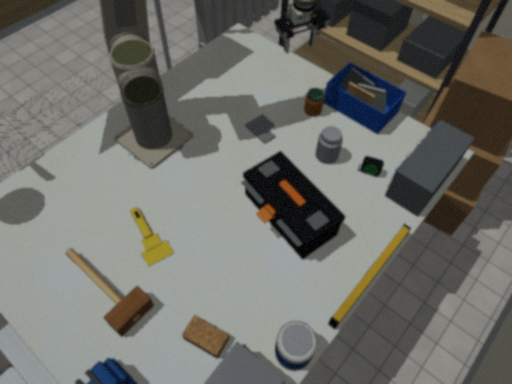

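The top view shows the toolbox at about (236,170), its orange clip at (263,177) facing world -y, and the tin at (155,185). The scene view agrees, with the clip at (265,214). There is free bench in front of the clip.

```bash
cat > fit.py <<'E'
from h import *
from scipy.optimize import minimize
for n in("top","scene"):
    X=np.load(n+".npy").reshape(-1,3)
    P=X[(X[:,2]>.119)&(X[:,2]<.145)&(np.hypot(X[:,0]-.58,X[:,1]-.06)<.2)]
    r=cv2.minAreaRect(P[:,:2].astype(np.float32));print(n,len(P),r,np.percentile(P[:,2],[5,50,95]).round(4))
    lid=P[P[:,2]<.132]
    b=cv2.boxPoints(r);print(b.round(3).tolist())
    T=X[(X[:,2]>.09)&(X[:,2]<.117)&(np.hypot(X[:,0]-.57,X[:,1]+.03)<.04)]
    print("clip pts",len(T),T.mean(0).round(3))
E
python3 fit.py
```

```text
top 3813 ((0.5934808850288391, 0.06609628349542618), (0.17404519021511078, 0.32009437680244446), 77.6303939819336) [0.1215 0.1263 0.1343]
[[0.4189999997615814, 0.014999999664723873], [0.7310000061988831, -0.05299999937415123], [0.7680000066757202, 0.11699999868869781], [0.4560000002384186, 0.1850000023841858]]
clip pts 160 [ 0.571 -0.027  0.106]
scene 4313 ((0.5979338884353638, 0.06405343115329742), (0.17687192559242249, 0.32246312499046326), 77.77134704589844) [0.1214 0.1261 0.1342]
[[0.421999990940094, 0.012000000104308128], [0.7369999885559082, -0.05700000002980232], [0.7739999890327454, 0.11599999666213989], [0.45899999141693115, 0.1850000023841858]]
clip pts 234 [ 0.578 -0.029  0.106]
```

```bash
cat >> h.py <<'E'
C=np.array([.5957,.065]);A=np.radians(77.7)
def setpose(c,a):
    global C,A;C=np.array(c);A=a
def target(bx,by,z,tilt=0):
    "tool y=-box y, tool x=box x, pointing down; tilt>0 tips the fingers toward +box x"
    ux=np.array([np.cos(A),np.sin(A),0]);uy=np.array([-np.sin(A),np.cos(A),0]);k=np.array([0,0,1.])
    zt=-k*np.cos(tilt)+ux*np.sin(tilt);yt=-uy
    return np.r_[C,0]+bx*ux+by*uy+z*k,np.stack([np.cross(yt,zt),yt,zt],1)
def delta(p,R,s=None):
    s=s or robot.read_state();R0=Ro.from_rotvec(s["orientation"]).as_matrix()
    return np.r_[R0.T@(p-s["tool_pos"]),Ro.from_matrix(R0.T@R).as_rotvec()].round(4)
def tobox(P):
    d=P[...,:2]-C;return np.stack([d@[np.cos(A),np.sin(A)],d@[-np.sin(A),np.cos(A)],P[...,2]],-1)
def wcloud():
    s=robot.read_state();p,d=robot.read_camera("wrist");m=robot.camera_model("wrist");K=np.array(m["K"])
    v,u=np.mgrid[:384,:512];x=(u-K[0,2]);y=(v-K[1,2]);r=np.hypot(x,y)+1e-9;th=r/K[0,0]
    ta=np.tan(np.minimum(th,1.4));c=np.stack([x/r*ta*d,y/r*ta*d,d],-1)
    T=np.array(m["tool_from_camera"]);c=c@T[:3,:3].T+T[:3,3]
    return p,d,c@Ro.from_rotvec(s["orientation"]).as_matrix().T+s["tool_pos"]
E
python3 - <<'E'
from h import *
print(delta(*target(-.17,0,.26)))
for n in("top","scene"):
    B=tobox(np.load(n+".npy").reshape(-1,3));P=B[(B[:,2]>.122)&(B[:,2]<.131)&(abs(B[:,0])<.1)&(abs(B[:,1])<.18)]
    print(np.percentile(P[:,0],[.5,2,98,99.5]).round(4),np.percentile(P[:,1],[.5,2,98,99.5]).round(4))
E
```

```text
[-0.5519 -0.4632 -0.0304 -0.      0.      1.3636]
[-0.0693 -0.0671  0.0841  0.086 ] [-0.1553 -0.1503  0.1568  0.1609]
[-0.0708 -0.0686  0.0834  0.0856] [-0.1616 -0.1578  0.15    0.1554]
```

Call:
move_arm --deltas '[-0.05,-0.042,-0.03,0,0,0.15,0,-0.1,-0.084,-0.03,0,0,0.3,0,-0.15,-0.126,-0.03,0,0,0.45,0,-0.2,-0.168,-0.03,0,0,0.6,0,-0.25,-0.21,-0.03,0,0,0.75,0,-0.3,-0.252,-0.03,0,0,0.9,0,-0.35,-0.294,-0.03,0,0,1.05,0,-0.4,-0.336,-0.03,0,0,1.2,0,-0.45,-0.378,-0.03,0,0,1.364,0,-0.5,-0.42,-0.03,0,0,1.364,0,-0.552,-0.463,-0.03,0,0,1.364,0,-0.552,-0.463,-0.03,0,0,1.364,0]' --squeeze 20

```text
t: 2.9
tool_pos: [0.5603, -0.1039, 0.2595]
orientation: [2.449, 1.968, -0.0]
force: [0.7, 0.7, -0.2]
opening: 0.0002
gripper_force: 0.0
```

```bash
python3 - <<'E'
from h import *
p,d,X=wcloud();save("w.png",p);np.save("w.npy",X)
B=tobox(X).reshape(-1,3)
P=B[(B[:,2]>.122)&(B[:,2]<.131)&(abs(B[:,0])<.12)&(abs(B[:,1])<.2)]
r=cv2.minAreaRect((P[:,:2]*1000).astype(np.float32));print(len(P),r)
print(np.percentile(P[:,0],[.5,2,98,99.5]).round(4),np.percentile(P[:,1],[.5,2,98,99.5]).round(4))
hsv=cv2.cvtColor(p,cv2.COLOR_RGB2HSV).reshape(-1,3)
o=(hsv[:,0]<20)&(hsv[:,1]>150)&(hsv[:,2]>80)&(B[:,2]>.08)&(B[:,2]<.122)&(B[:,0]>-.16)&(B[:,0]<-.05)&(abs(B[:,1])<.06)
T=B[o];print(len(T),np.percentile(T,[1,50,99],axis=0).round(4))
for lo in np.arange(-.13,-.07,.005):
    q=T[(T[:,0]>=lo)&(T[:,0]<lo+.005)];print(round(lo,3),len(q),np.median(q[:,2]).round(4) if len(q) else '')
l=B[(B[:,2]>.100)&(B[:,2]<.109)&(abs(B[:,0]+.09)<.03)&(abs(B[:,1])>.035)&(abs(B[:,1])<.15)]
print("lips",len(l),np.percentile(l,[2,50,98],axis=0).round(4))
# front edge line of lid
for y in np.arange(-.14,.15,.04):
    q=P[abs(P[:,1]-y)<.01];print(round(y,2),q[:,0].min().round(4),q[:,0].max().round(4))
print(robot.read_state()["q"])
E
```

```text
23651 ((-16.055072784423828, -0.9814910888671875), (320.827392578125, 107.63021087646484), 89.7362060546875)
[-0.069  -0.068   0.0252  0.0311] [-0.1589 -0.1542  0.1521  0.1567]
1835 [[-0.1168 -0.0227  0.0998]
 [-0.0946 -0.0013  0.1076]
 [-0.0721  0.0207  0.1183]]
-0.13 0 
-0.125 0 
-0.12 93 0.1006
-0.115 213 0.1019
-0.11 178 0.1033
-0.105 210 0.1052
-0.1 219 0.1067
-0.095 219 0.1085
-0.09 216 0.1106
-0.085 203 0.1168
-0.08 180 0.117
-0.075 104 0.1168
lips 3215 [[-0.0871 -0.1401  0.1023]
 [-0.0783  0.0389  0.1046]
 [-0.0693  0.1384  0.1062]]
-0.14 -0.0699 0.0337
-0.1 -0.0697 0.0258
-0.06 -0.0697 -0.0042
-0.02 -0.0691 -0.0046
0.02 -0.0696 -0.0043
0.06 -0.0695 -0.0037
0.1 -0.0692 0.0272
0.14 -0.0692 0.0362
[-0.2769765   0.04144212  1.52888729 -0.00213443  1.57032942 -0.05823733]
```

View pics/w.png

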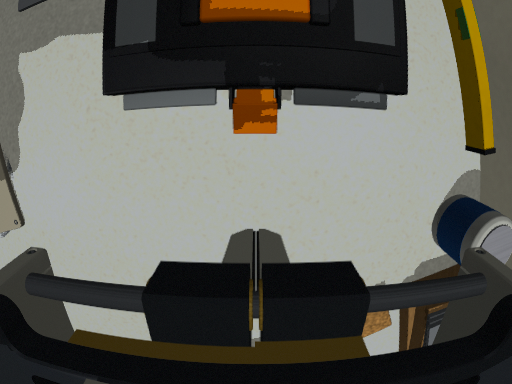

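The wrist view shows the tab at (255,110) with a lip on either side, and the fingers shut. The box angle fits; its origin shifts 10 mm along +x.

```bash
sed -i 's/^C=.*;A/C=np.array([.5988,.0746]);A/' h.py; python3 - <<'E'
from h import *
for a in((-.116,0,.135),(-.116,0,.119),(-.123,0,.108),(-.126,0,.16)):print(delta(*target(*a)))
E
```

```text
[ 0.0698 -0.0023  0.1239  0.0008  0.0022 -0.0041]
[ 0.0699 -0.0023  0.1399  0.0008  0.0022 -0.0041]
[ 0.0629 -0.0023  0.1509  0.0008  0.0022 -0.0041]
[ 0.0598 -0.0023  0.099   0.0008  0.0022 -0.0041]
```

Call:
move_arm --deltas '[0.035,-0.002,0.062,0,0,0,0,0.066,-0.002,0.12,0,0,0,0,0.066,-0.002,0.12,0,0,0,0,0.066,-0.002,0.12,0,0,0,0]'

```text
t: 3.45
tool_pos: [0.5716, -0.0359, 0.1398]
orientation: [-2.446, -1.971, 0.001]
force: [0.7, 1.0, 0.3]
opening: 0.0004
gripper_force: 0.0
```

```bash
python3 - <<'E'
from h import *
p,d,X=wcloud();s=robot.read_state();print(s["t"],s["force"].round(2) if hasattr(s["force"],"round") else s["force"],tobox(np.array(s["tool_pos"])).round(4))
save("w2.png",p[:260])
for a in((-.116,0,.119),(-.123,0,.108),(-.126,0,.16)):print(delta(*target(*a)))
E
```

```text
3.5 [ 0.02 -0.1   0.87] [-0.1141  0.0018  0.1414]
[-0.0019  0.0018  0.0224  0.0021  0.0003  0.0001]
[-0.0088  0.0017  0.0334  0.0021  0.0003  0.0001]
[-0.0119  0.0018 -0.0186  0.0021  0.0003  0.0001]
```

View pics/w2.png

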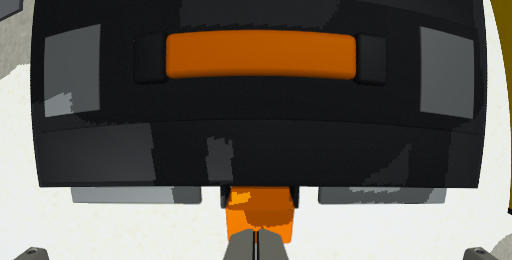

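The shut fingertips (257,235) sit above the outer half of the tab (232–290, 210–242), as planned. Next is the press, down and outward.

Call:
move_arm --deltas '[-0.002,0.002,0.016,0,0,0,0,-0.002,0.002,0.021,0,0,0,0,-0.004,0.002,0.024,0,0,0,0,-0.006,0.002,0.027,0,0,0,0,-0.009,0.002,0.03,0,0,0,0,-0.011,0.002,0.033,0,0,0,0]'

```text
t: 4.25
tool_pos: [0.5717, -0.0481, 0.107]
orientation: [2.446, 1.969, 0.0]
force: [0.1, -3.4, 2.1]
opening: 0.0003
gripper_force: 1.8
```

Call:
move_arm --deltas '[-0.01,0,-0.01,0,0,0,0,-0.03,0,-0.04,0,0,0,0,-0.06,0,-0.08,0,0,0,0,-0.09,0,-0.11,0,0,0,0,-0.09,0,-0.11,0,0,0,0]'

```text
t: 4.88
tool_pos: [0.5534, -0.1378, 0.2206]
orientation: [2.446, 1.964, 0.005]
force: [-0.2, 0.3, -0.4]
opening: 0.0002
gripper_force: 0.0
```

```bash
python3 - <<'E'
from h import *
p,d,X=wcloud();s=robot.read_state();print(s["t"],np.round(s["force"],2),tobox(np.array(s["tool_pos"])).round(4))
save("w3.png",p)
B=tobox(X).reshape(-1,3)
hsv=cv2.cvtColor(p,cv2.COLOR_RGB2HSV).reshape(-1,3)
o=(hsv[:,0]<20)&(hsv[:,1]>150)&(hsv[:,2]>60)&(B[:,0]<-.07)&(B[:,0]>-.16)&(abs(B[:,1])<.05)
print(o.sum(),np.percentile(B[o],[1,50,99],axis=0).round(3))
l=B[(B[:,2]>.100)&(B[:,2]<.109)&(abs(B[:,0]+.09)<.03)&(abs(B[:,1])>.035)&(abs(B[:,1])<.15)]
print("lips",len(l),np.percentile(l,[2,50,98],axis=0).round(4))
P=B[(B[:,2]>.122)&(B[:,2]<.131)&(abs(B[:,0])<.12)&(abs(B[:,1])<.2)];print(P[:,0].min())
E
```

```text
4.925 [-0.06 -0.06 -0.1 ] [-2.159e-01  1.000e-04  2.183e-01]
1480 [[-0.138 -0.021  0.048]
 [-0.097 -0.001  0.058]
 [-0.081  0.02   0.375]]
lips 4253 [[-0.0973 -0.139   0.1016]
 [-0.0882 -0.0397  0.1047]
 [-0.0789  0.1395  0.1071]]
-0.08016541868351364
```

View pics/w3.png

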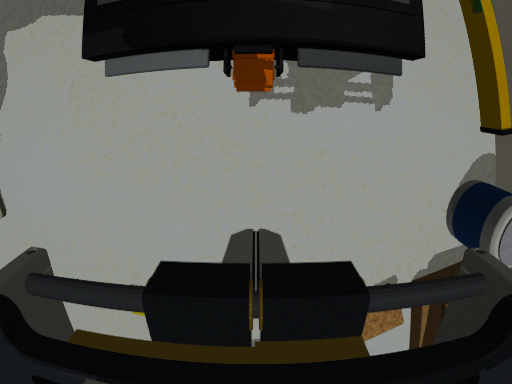

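The clip is down: its orange part (253,72) is now at z ≈ 0.05, and the box hasn't moved. Next I tilt the tool and go below the left lip.

```bash
cat >> h.py <<'E'
TI=np.radians(55)
def tcpU(ux,uz,t=TI):
    n=np.array([np.cos(t),np.sin(t)]);f=np.array([np.sin(t),-np.cos(t)])
    return np.array([ux,uz])-.0075*n-.011*f
def arc(th,r=.168,t=TI): return tcpU(.077-r*np.cos(th),.099+r*np.sin(th),t)
def tl(U,t=TI,y=.085): return target(U[0],y,U[1],t)
E
python3 - <<'E'
from h import *
print(delta(*target(-.22,.085,.20,TI)), robot.read_state()["q"].round(3) if hasattr(robot.read_state()["q"],"round") else robot.read_state()["q"])
E
```

```text
[-4.300e-03 -8.500e-02  1.800e-02  3.700e-03  9.599e-01 -8.000e-04] [-0.332  0.05   1.594  0.     1.495 -0.115]
```

Call:
move_arm --deltas '[0,-0.015,0,0,0.16,0,0,0,-0.03,0,0,0.32,0,0,0,-0.045,0,0,0.48,0,0,0,-0.06,0.006,0,0.64,0,0,-0.002,-0.075,0.012,0,0.8,0,0,-0.004,-0.085,0.018,0,0.96,0,0,-0.004,-0.085,0.018,0,0.96,0,0,-0.004,-0.085,0.018,0,0.96,0,0,-0.004,-0.085,0.018,0,0.96,0,0]'

```text
t: 6.05
tool_pos: [0.4692, -0.1205, 0.1998]
orientation: [-1.844, -1.489, -0.958]
force: [0.2, -0.4, 0.1]
opening: 0.0007
gripper_force: 0.0
```

```bash
python3 - <<'E'
from h import *
s=robot.read_state();print(np.round(s["q"],3),tobox(np.array(s["tool_pos"])).round(4))
print(Ro.from_rotvec(s["orientation"]).as_matrix()[:,2].round(3))
for U in((-.16,.10),(-.14,.084),(-.091,.084)):print(delta(*tl(tcpU(*U))))
E
```

```text
[-0.884  0.239  1.719  0.724  1.825 -0.724] [-0.2183  0.085   0.1998]
[ 0.174  0.799 -0.576]
[-0.0555 -0.0001  0.0941  0.0001  0.0032  0.0027]
[-5.710e-02 -1.000e-04  1.197e-01  1.000e-04  3.200e-03  2.700e-03]
[-2.880e-02 -0.000e+00  1.598e-01  1.000e-04  3.200e-03  2.700e-03]
```

Call:
move_arm --deltas '[-0.028,0,0.047,0,0,0,0,-0.055,0,0.094,0,0,0,0,-0.057,0,0.12,0,0.003,0.003,0,-0.043,0,0.14,0,0.003,0.003,0,-0.029,0,0.16,0,0.003,0.003,0,-0.029,0,0.16,0,0.003,0.003,0,-0.029,0,0.16,0,0.003,0.003,0]'

```text
t: 6.92
tool_pos: [0.4933, -0.0095, 0.0839]
orientation: [-1.843, -1.483, -0.961]
force: [-0.1, -0.3, -0.6]
opening: 0.0002
gripper_force: 0.0
```

```bash
python3 - <<'E'
from h import *
p,d=robot.read_camera("scene");s=robot.read_state();print(s["t"],np.round(s["force"],2),np.round(s["q"],3),tobox(np.array(s["tool_pos"])).round(4))
save("s4.png",np.hstack([cv2.resize(p[120:280,180:380],(600,480))]))
for th in np.r_[.05:1.58:.085]:print(round(th,3),delta(*tl(arc(th)))[:3])
E
```

```text
6.975 [-0.54  0.25 -0.37] [-0.713  0.309  1.892  0.805  1.549 -0.781] [-0.105   0.0851  0.0838]
0.05 [ 0.02    0.0001 -0.0129]
0.135 [ 0.0324  0.     -0.0199]
0.22 [ 0.0454  0.     -0.0259]
0.305 [ 0.0588  0.     -0.0308]
0.39 [ 0.0726  0.     -0.0345]
0.475 [ 0.0866 -0.     -0.037 ]
0.56 [ 0.1008 -0.     -0.0383]
0.645 [ 0.1151 -0.     -0.0384]
0.73 [ 1.294e-01 -1.000e-04 -3.730e-02]
0.815 [ 1.434e-01 -1.000e-04 -3.500e-02]
0.9 [ 1.573e-01 -1.000e-04 -3.150e-02]
0.985 [ 1.708e-01 -1.000e-04 -2.680e-02]
1.07 [ 1.838e-01 -1.000e-04 -2.100e-02]
1.155 [ 0.1963 -0.0002 -0.0141]
1.24 [ 2.082e-01 -2.000e-04 -6.200e-03]
1.325 [ 2.194e-01 -2.000e-04  2.700e-03]
1.41 [ 2.297e-01 -2.000e-04  1.250e-02]
1.495 [ 0.2392 -0.0003  0.0232]
```

View pics/s4.png

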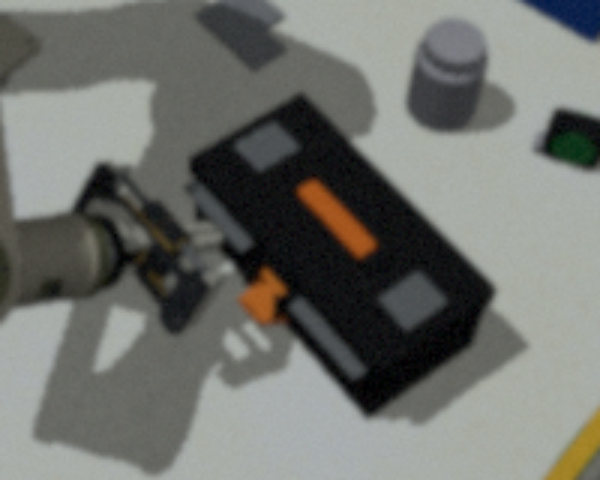

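The scene crop shows the fingers (215,245) just below and in front of the left lip, clear of the lowered clip (265,295). Now I lift along the arc.

Call:
move_arm --deltas '[0.01,0,-0.0065,0,0,0,0,0.02,0,-0.013,0,0,0,0,0.0324,0,-0.02,0,0,0,0,0.0454,0,-0.026,0,0,0,0,0.0588,0,-0.031,0,0,0,0,0.0726,0,-0.0345,0,0,0,0]'

```text
t: 7.72
tool_pos: [0.4959, 0.0038, 0.1635]
orientation: [-1.843, -1.48, -0.961]
force: [0.6, -0.6, -1.3]
opening: 0.0005
gripper_force: 0.8
```

```bash
cat > lid.py <<'E'
from h import *
p,d,X=cloud("scene");s=robot.read_state();print(s["t"],np.round(s["force"],2),np.round(s["q"],3),tobox(np.array(s["tool_pos"])).round(4))
B=tobox(X).reshape(-1,3);h=cv2.cvtColor(p,cv2.COLOR_RGB2HSV).reshape(-1,3)
# orange carry handle: angle about hinge (shut: x 0, z 136)
o=(h[:,0]<22)&(h[:,1]>130)&(h[:,2]>80)&(B[:,0]>-.07)&(B[:,0]<.3)&(abs(B[:,1])<.09)&(B[:,2]>.12)
if o.sum()>5:
    m=np.median(B[o],0);print("handle",o.sum(),m.round(3),"theta",(np.arctan2(m[2]-.099,.077-m[0])-np.arctan2(.037,.077)).round(3))
E
python3 lid.py
python3 - <<'E'
from h import *
for th in np.r_[.475:1.58:.085]:print(round(th,3),delta(*tl(arc(th)))[:3])
E
```

```text
7.775 [ 0.15 -0.62  0.57] [-0.689  0.148  1.9    0.822  1.641 -0.655] [-0.0908  0.0848  0.1652]
handle 229 [ 0.013 -0.002  0.164] theta 0.348
0.475 [ 0.0118 -0.0002 -0.0021]
0.56 [ 0.026  -0.0002 -0.0033]
0.645 [ 0.0403 -0.0002 -0.0034]
0.73 [ 0.0545 -0.0002 -0.0023]
0.815 [ 0.0686 -0.0003  0.    ]
0.9 [ 0.0824 -0.0003  0.0036]
0.985 [ 0.0959 -0.0003  0.0083]
1.07 [ 0.1089 -0.0003  0.0141]
1.155 [ 0.1214 -0.0003  0.021 ]
1.24 [ 0.1333 -0.0004  0.0289]
1.325 [ 0.1445 -0.0004  0.0378]
1.41 [ 0.1548 -0.0004  0.0477]
1.495 [ 0.1643 -0.0004  0.0583]
```

Call:
move_arm --deltas '[0.012,0,-0.002,0,0,0,0,0.026,0,-0.003,0,0,0,0,0.04,0,-0.003,0,0,0,0,0.0545,0,-0.002,0,0,0,0,0.0685,0,0,0,0,0,0,0.0825,0,0.0035,0,0,0,0,0.096,0,0.008,0,0,0,0]'

```text
t: 8.65
tool_pos: [0.5092, 0.0644, 0.2373]
orientation: [-1.843, -1.48, -0.961]
force: [0.2, -0.4, -1.0]
opening: 0.0005
gripper_force: 0.4
```

```bash
python3 lid.py
python3 - <<'E'
from h import *
for th in np.r_[1.07:1.65:.085]:print(round(th,3),delta(*tl(arc(th)))[:3])
E
```

```text
8.7 [ 0.57 -0.02 -0.58] [-0.577 -0.012  1.917  0.88   1.659 -0.479] [-0.0281  0.0851  0.2385]
handle 67 [ 0.051 -0.004  0.193] theta 0.858
1.07 [0.013  0.0001 0.0045]
1.155 [0.0254 0.0001 0.0115]
1.24 [0.0373 0.     0.0194]
1.325 [0.0484 0.     0.0283]
1.41 [0.0588 0.     0.0382]
1.495 [ 0.0683 -0.      0.0488]
1.58 [ 0.0768 -0.      0.0603]
```

Call:
move_arm --deltas '[0.013,0,0.0045,0,0,0,0,0.0255,0,0.0115,0,0,0,0,0.0375,0,0.0195,0,0,0,0,0.0485,0,0.0285,0,0,0,0,0.059,0,0.038,0,0,0,0,0.0685,0,0.049,0,0,0,0,0.0685,0,0.049,0,0,0,0]'

```text
t: 9.57
tool_pos: [0.5261, 0.1422, 0.2649]
orientation: [-1.842, -1.481, -0.96]
force: [0.2, -0.4, -0.6]
opening: 0.0005
gripper_force: 0.0
```

```bash
python3 lid.py
python3 - <<'E'
from h import *
p,d=robot.read_camera("scene");save("s5.png",cv2.resize(p[90:290,180:400],(660,600)))
for U in((-.10,.30),(-.20,.30)):print(delta(*tl(tcpU(*U)))[:3])
E
```

```text
9.625 [-0.37  0.15  1.23] [-0.424 -0.084  1.934  0.932  1.578 -0.345] [0.05   0.0854 0.2648]
[-0.064   0.0004 -0.154 ]
[-0.1211  0.0005 -0.2361]
```

View pics/s5.png

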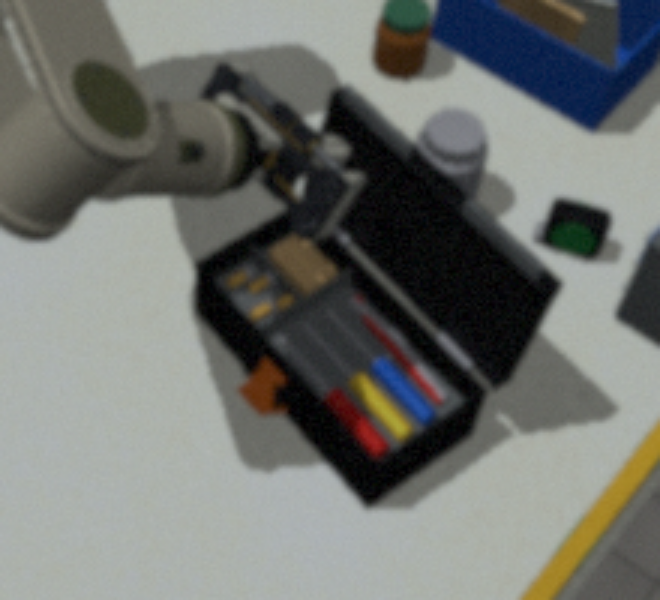

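The picture shows the lid thrown back, its inside facing us around (450,250), with the fingers free of it. Now I retreat along the tool axis.

Call:
move_arm --deltas '[0,0,-0.04,0,0,0,0,0,0,-0.08,0,0,0,0,0,0,-0.12,0,0,0,0,-0.02,0,-0.16,0,0,0,0,-0.04,0,-0.2,0,0,0,0,-0.04,0,-0.2,0,0,0,0,-0.04,0,-0.2,0,0,0,0,-0.04,0,-0.2,0,0,0,0]'

```text
t: 10.68
tool_pos: [0.4861, -0.0409, 0.346]
orientation: [-1.842, -1.479, -0.96]
force: [0.8, 0.4, 0.1]
opening: 0.0007
gripper_force: 0.0
```

```bash
python3 - <<'E'
from h import *
s=robot.read_state();print(s["t"],np.round(s["force"],2),tobox(np.array(s["tool_pos"])).round(3))
ps=[]
for n in("top","scene"):
    p,d,X=cloud(n);ps.append(p[80:290,150:420]);B=tobox(X).reshape(-1,3)
    l=B[(B[:,0]>.085)&(B[:,0]<.2)&(abs(B[:,1])<.15)&(B[:,2]>.1)];print(n,len(l),np.percentile(l,[1,50,99],axis=0).round(3))
    X0=np.load(n+".npy")
    for lab in("tin","tape_measure","clip","tile_offcut","screw_jar"):
        for r in robot.recognise(n,lab)[:1]:
            u,v=np.round(r["uv"]).astype(int);print(lab,X[v,u].round(3),X0[v,u].round(3))
save("f.png",cv2.resize(np.hstack(ps),(800,311)))
E
```

```text
10.675 [0.78 0.36 0.07] [-0.137  0.085  0.346]
top 2297 [[ 0.086 -0.147  0.101]
 [ 0.128  0.004  0.172]
 [ 0.158  0.147  0.262]]
tin [0.531 0.348 0.122] [0.531 0.348 0.123]
tape_measure [0.692 0.406 0.065] [0.692 0.406 0.066]
clip [ 0.58  -0.009  0.066] [ 0.571 -0.009  0.117]
tile_offcut [0.272 0.31  0.005] [0.272 0.309 0.012]
screw_jar [0.362 0.493 0.095] [0.362 0.493 0.094]
scene 3696 [[ 0.087 -0.147  0.101]
 [ 0.129 -0.011  0.172]
 [ 0.15   0.147  0.261]]
tin [0.551 0.364 0.123] [0.549 0.368 0.118]
tape_measure [0.698 0.386 0.04 ] [0.698 0.385 0.042]
clip [ 0.581 -0.029  0.058] [ 0.596 -0.05   0.102]
tile_offcut [0.278 0.302 0.006] [0.278 0.303 0.005]
screw_jar [0.381 0.497 0.085] [0.386 0.489 0.093]
```

View pics/f.png

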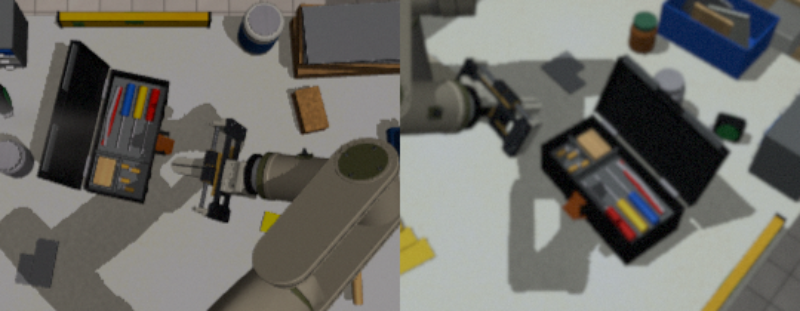

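The final views show the lid leaning back on its stop (left picture (70,120), right (660,130)), with its edge at x ≈ 0.15, z ≈ 0.26. That is about 1.95 rad. The gripper is clear and the neighbouring objects haven't moved.

```bash
python3 -c "
from plant import robot
print(robot.close_job())"
```

```text
the job is handed in; nothing more can be done
None
```

The toolbox is open: the clip was snapped clear first, then the lid was flipped back and rests on its stop at about 1.95 rad. The job is handed in at about 11 s, with the box still in place after the clip press and nothing nearby seen to move.

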